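# Press the bush and the push nut onto a cart wheel's axle

### The arm

A 6-joint arm with a two-finger parallel gripper is mounted at the origin on the work surface. World frame = base frame: x ahead of the robot, y to its left, z up, the work surface at z = 0. Lengths are in m, angles in rad, forces in N, time in s.
With the tool pointing down it reaches from about 0.325 to 0.775 m from the base axis. Payload 5.5 kg.
Tool frame: the origin (TCP) lies between the finger pads; the fingertips stand 8 mm ahead of it and the grasp point (between the pads) lies 11 mm behind it (tcp_to_tips is the distance from the TCP to the fingertips, in m); z points along the fingers, y is the direction in which the jaws open and shut (so a half turn about z gives the same grasp; the last joint's range is limited). The gripper opens to 88 mm and grips with 3 to 60 N. Pads are 20 mm wide; open, the fingers measure 115 mm over their backs; the gripper's body (75 mm by 178 mm) begins 61 mm behind the grasp point.
Start: joints at [1.191, 0.091, 1.231, -0, 1.82, -0.057], TCP at [0.19, 0.569, 0.231] pointing down, gripper open.
Joint ranges: [-2.87, 2.87], [-0.86, 2.18], [0.17, 2.46], [-1.51, 4.65], [0.06, 2.69], [-2.65, 2.65]. Speed limits (rad/s): [2.57, 2.57, 3.01, 3.14, 3.14, 3.14].

### API

Orientations are given as a unit quaternion [w, x, y, z].
In Python, from bench import * gives the robot as it stands. Calls block until the motion is done:
- move_to(position, orientation): joint-space move of the TCP to a pose.
- move_l(position, speed=0.15, orientation=None): straight line of the TCP; orientation=None keeps the orientation; speed is the mean speed in m/s.
- movej(angles): joint-space move.
- gripper_open() and close(): open the fingers fully, or close them until they stop; the grip force is fixed at half the most.
- hold(seconds).
- inverse_kinematics(position, orientation): joint angles nearest the present ones, or None.
- state(): the state.
- get_image(name): name is "scene" or "side" or "wrist"; returns a dict with "frame" (420x560x3 uint8, blue, green, red), "depth" (420x560 float32, m along the optical axis (not along the pixel's ray), 0 where there is no reading), "camera_matrix" (3x3 intrinsics, pixels), "view" (4x4, takes a point from world to camera coordinates). Camera axes: x right, y up, looking along -z (the intrinsics and any distortion apply to the point x, -y, -z); pixel columns grow to the right and rows downward; lengths in m; the calibration is good to about 2 mm. A picture is of the moment at which its call begins.
A pose or a line that the arm cannot do raises IKError and nothing moves.
- job_done(): hands the job in, once; it reports no verdict.
The state is a dict: "time": time; "joint_pos": joint angles; "dq": joint speeds; "joint_torque": joint torques, N m; "ee_pos": TCP position; "ee_rot": TCP orientation; "ft_force": force on the tool from outside, world axes, zero at the start; "moment": the same for the moment, N m; "finger_gap": finger opening in m.
Only numpy, scipy, OpenCV 4.12 (cv2) and the standard library are available. Lean on these libraries where they do the work, as an engineer would, in place of code of your own. Each camera call takes 0.05 s, during which the arm holds its last target. There are 200 camera calls.

### The job

Refit the spoked wheel on its upright axle: first press the flanged bush down over the shaft into the wheel's hub until its flange sits flush on the hub, then press the push nut that fits this shaft, crown up, straight down the shaft until it sits tight on the bush. Then let go, and leave everything else on the bench where it is.

Things in the scene. Friction and masses are not known exactly. Their poses are not given: they have to be found in the camera images.
- stand: dark steel bench block 130 x 130 x 30 mm, fixed; origin at the centre of its underside, on the bench, z up. A plain upright shaft (16 mm diameter, domed end) stands in its centre, 152 mm above the bench. Round it lies a level spoked wheel (160 mm across, rim top 72 mm above the bench) that can turn about the shaft but not lift or shift
- shaft_tip (a point): the very top of the shaft's domed end, on its axis, 152 mm above the bench
- hub_top (a point): centre of the top face of the wheel's hub, on the shaft's axis, 80 mm above the bench and 72 mm below the shaft's tip. The hub is 68 mm across; its open bore is 34 mm in diameter and 46 mm deep, with the shaft through its middle
- bush: brass flanged bush 62 mm high, bored 21 mm, standing on its sleeve; origin: centre of its lower end, z up its axis. From below: sleeve 31 mm diameter, 28 mm long, with 5 springy ribs; flange 64 mm diameter, 28 to 34 mm up; collar 44 mm diameter, 34 to 62 mm up, to grip. 0.22 kg. Loose on the shaft; it needs a push of 8 to 16 N to enter the bore (last 20 mm), then stops dead as the flange meets the hub
- bush_shoulder (a point): centre of the underside of the bush's flange, 28 mm above the bush's origin; on the hub's top face when home
- bush_top (a point): centre of the bush's upper end, 62 mm above its origin, on which the nut seats; 114 mm above the bench when the bush is home
- nut: steel push nut, crown up, 28 mm high; origin: centre of its underside, z up. Rim disc 64 mm diameter, 5 mm thick; crown 44 mm diameter, 5 to 28 mm up, to grip; 6 springy teeth in the bore leave a 13 mm gap. 0.1 kg. It needs a push of 8 to 20 N down the shaft from its dome on, and stays where left; home, its underside lies on the bush's top, 114 mm above the bench
- big_nut: larger push nut of the same kind for a thicker shaft, not to be used: rim 84 mm, crown 62 mm diameter, 22 mm high, bore over 30 mm. Origin at the centre of its underside. Leave it
- hammer: hammer with wooden handle, 240 mm long, lying on the bench; origin under it. Leave it
- bowl: brass bowl, 116 mm across, 50 mm high; origin at the centre of its underside. Leave it
- tin: closed grey tin, 68 mm across, 100 mm high; origin at the centre of its underside. Leave it
- wrench: dark steel wrench, 180 mm long, lying on the bench; origin under it. Leave it
- dish: flat brass dish, 150 mm across, 18 mm high; origin at the centre of its underside. Leave it
There are look-alikes about, which are no part of the job. What is shaped like the bush but blue or orange is not meant.

How it is judged:
On the way, in this order (a step that is already met when the one before it is completed fails the run):
1. the bush is pressed home: flange on the hub (z of bush_shoulder in the frame of hub_top below 0.002 m and horizontal distance between bush_shoulder and hub_top below 0.003 m and angle between bush's own z axis and vertical below 0.07 rad), for 0.2 s.
2. the push nut is pressed down the shaft onto the bush (all of step 1 and z of nut in the frame of bush_top below 0.002 m and horizontal distance between nut and shaft_tip below 0.003 m and angle between nut's own z axis and vertical below 0.07 rad), for 0.2 s.
At the end, for the whole second after the job is handed in: The bush's flange is within 2 mm of the hub's top face, and the push nut's underside within 2 mm of the bush's top, crown up; both within 3 mm of the shaft's axis, upright within 4 degrees, and at rest (all of step 2 and linear speed of each of nut, bush below 0.02 m/s); the robot touches nothing.
It fails at once if something else on the bench (large nut, hammer, bowl, tin, wrench, dish) is moved more than 30 mm (distance of any of hammer, bowl, tin, wrench, dish, big_nut from where it was at the start of the episode above 0.03 m).
It also fails if it takes over 67 s, if anything falls off the work surface, if the arm or the gripper's body presses on something with over 40 N, if the wrist force passes 120 N, or if a joint passes its speed limit or range.

## Working session

There is one attempt and no reset: what is moved stays moved. The work goes in short steps, each a Python script; the robot and the scene stay as the last script left them, time stands still between calls to the robot, and variables do not carry over. Pictures are saved under pics/ and viewed, about 8 in all and at most 12, crops included, and the job is handed in when it is done.

```bash
mkdir -p pics; ls; cat > h.py <<'E'
from bench import *
import numpy as np, cv2
def shot(n,f):
    g=get_image(n); np.savez('pics/'+f+'.npz',**g); cv2.imwrite('pics/'+f+'.png',g['frame']); return g
def load(f): return np.load('pics/'+f+'.npz')
def cloud(g):
    K=g['camera_matrix'];d=g['depth'];h,w=d.shape
    u,v=np.meshgrid(np.arange(w),np.arange(h))
    P=np.stack([(u-K[0,2])/K[0,0]*d,-(v-K[1,2])/K[1,1]*d,-d,np.ones_like(d)],-1)
    W=P@np.linalg.inv(g['view']).T
    W[d<=0]=np.nan
    return W[...,:3]
E
python3 - <<'E'
from h import *
a=shot('scene','s0');b=shot('side','d0')
for g in(a,b): print(g['camera_matrix'].round(1).tolist(),np.linalg.inv(g['view']).round(3).tolist(),(g['depth']>0).mean())
s=state();print(s)
E
```

```text
pics
[[455.6, 0.0, 284.7], [0.0, 455.6, 219.0], [0.0, 0.0, 1.0]] [[0.783, -0.317, 0.535, 1.167], [0.622, 0.418, -0.662, -0.755], [-0.014, 0.851, 0.524, 0.744], [0.0, 0.0, 0.0, 1.0]] 0.9948894557823129
[[437.5, 0.0, 284.1], [0.0, 437.5, 204.1], [0.0, 0.0, 1.0]] [[-0.988, 0.078, -0.13, 0.405], [-0.152, -0.462, 0.874, 0.89], [0.008, 0.883, 0.469, 0.606], [0.0, 0.0, 0.0, 1.0]] 0.9957780612244898
{'time': 0.1, 'joint_pos': array([ 1.19127655e+00,  9.17794300e-02,  1.23170556e+00,  2.76176876e-06,
        1.81977799e+00, -5.66671979e-02]), 'dq': array([-3.30393614e-04, -2.77845231e-03, -1.82748996e-03, -3.61609812e-04,
        1.91189606e-03, -9.33082622e-05]), 'joint_torque': array([ 2.04611621e-03, -4.47855556e+01, -4.07569671e+01,  6.99891080e-02,
        2.84170354e-02, -1.17111190e-04]), 'ee_pos': array([0.19026118, 0.56879389, 0.22965623]), 'ee_rot': array([-1.82010300e-04,  1.60725726e-01,  9.86998756e-01, -8.15091236e-04]), 'ft_force': array([-0.19726056, -0.03867547, -0.12941946]), 'moment': array([ 0.00375129, -0.02414303, -0.017266  ]), 'finger_gap': 0.08813399311883763}
```

View pics/s0.png

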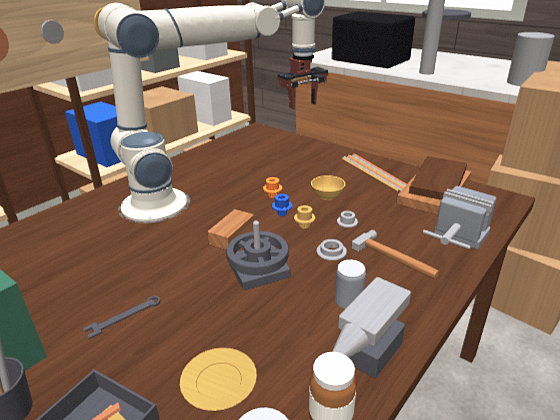

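View pics/d0.png

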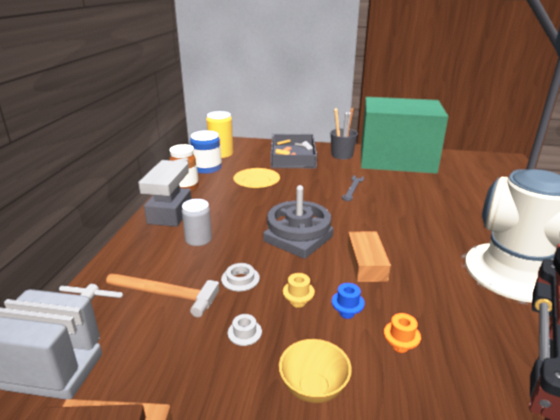

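Scene view: shaft (257,225), brass bush (304,216), small nut (347,218), big nut (332,249). Side view: shaft (299,190), bush (299,290), nut (244,329), big nut (240,276). Next I locate these from depth.

```bash
cat >> h.py <<'E'
from scipy.optimize import least_squares
def near(W,c,r,zl,zh):
    P=W.reshape(-1,3);k=(np.hypot(P[:,0]-c[0],P[:,1]-c[1])<r)&(P[:,2]>zl)&(P[:,2]<zh);return P[k]
E
python3 - <<'E'
from h import *
a,b=load('s0'),load('d0');A,B=cloud(a),cloud(b)
for n,pa,pb in [('shaft',(256,226),(299,192)),('bush',(304,210),(299,281)),('nut',(347,214),(244,323)),('big',(332,244),(240,271))]:
    print(n,A[pa[1],pa[0]].round(4),B[pb[1],pb[0]].round(4))
c=A[226,256]
for W,nm in((A,'s'),(B,'d')):
    P=near(W,c,.06,.12,.17);print(nm,'shaft',len(P),P[:,:2].mean(0).round(4),P[:,2].max().round(4))
    for n,p in (('bush',A[210,304]),('nut',A[214,347])):
        P=near(W,p,.07,.004,.09)
        z=P[:,2];print(n,len(P),np.histogram(z,np.arange(0,.08,.004))[0],P.min(0).round(3),P.max(0).round(3))
    P=near(W,(.5,0),.4,-.03,.02);print('bench z',np.median(P[:,2]))
E
```

```text
shaft [ 0.5148 -0.0611  0.1408] [ 0.5089 -0.0489  0.1383]
bush [0.4737 0.1956 0.0514] [0.4789 0.1792 0.0499]
nut [0.5633 0.2966 0.0215] [0.5718 0.2771 0.0134]
big [0.6091 0.1446 0.0128] [0.6205 0.1113 0.0081]
s shaft 73 [ 0.5131 -0.0606] 0.1515
bush 358 [ 0 15 10 10  1  0  8 58 68 17 17 15 27 24 54 34  0  0  0] [0.404 0.154 0.004] [0.514 0.233 0.064]
nut 189 [ 0 30 19 20 28 30 56  6  0  0  0  0  0  0  0  0  0  0  0] [0.541 0.256 0.004] [0.602 0.311 0.029]
bench z -0.0011946834897420544
d shaft 81 [ 0.5071 -0.0501] 0.153
bush 771 [  0  20  22   6   0   0   9  66 205  37  36  39  48  49  51 182   1   0
   0] [0.404 0.168 0.004] [0.51  0.223 0.064]
nut 675 [  0 201  52  62  61  55 193  51   0   0   0   0   0   0   0   0   0   0
   0] [0.536 0.266 0.004] [0.598 0.322 0.03 ]
bench z -0.0004595851547362084
```

```bash
cat >> h.py <<'E'
def circ(P,R,c0):
    f=lambda c:np.hypot(P[:,0]-c[0],P[:,1]-c[1])-R
    s=least_squares(f,c0,loss='soft_l1',f_scale=.001);return s.x,np.median(abs(s.fun))
E
python3 - <<'E'
from h import *
A,B=cloud(load('s0')),cloud(load('d0'))
for n,c,r,zl,zh,R in (('shaft',(.51,-.055),.02,.09,.142,.008),('bush',(.472,.19),.028,.039,.057,.022),('nut',(.567,.29),.028,.008,.024,.022),('big',(.617,.125),.036,.008,.018,.031)):
    for nm,W in (('s',A),('d',B)):
        P=near(W,c,r,zl,zh);print(n,nm,len(P),*circ(P,R,c))
    P=np.vstack([near(W,c,r,zl,zh) for W in(A,B)]);print(' both',*circ(P,R,c))
# top of wheel outline
E
```

```text
shaft s 109 [ 0.50936915 -0.05660422] 0.000683265661994949
shaft d 118 [ 0.50776725 -0.05544539] 0.0010288025912260504
 both [ 0.50882557 -0.05607093] 0.0009451188013564326
bush s 60 [0.48151566 0.18810589] 0.0023671937983801156
bush d 190 [0.47787012 0.18960978] 0.0009986431405180664
 both [0.47813939 0.18932957] 0.0009688437238147326
nut s 93 [0.56988507 0.28687635] 0.00242214073635115
nut d 230 [0.56764547 0.28991083] 0.001344673977067997
 both [0.56822818 0.28938397] 0.0012250718386118305
big s 113 [0.61727987 0.12656967] 0.0031482389462771133
big d 134 [0.61374043 0.13917883] 0.003962461524664267
 both [0.61623898 0.12949346] 0.0020553504736871737
```

```bash
python3 - <<'E'
from h import *
Q=[0,0,1,0]
for p in ([.478,.189,.15],[.568,.289,.15],[.509,-.056,.25]): print(inverse_kinematics(p,Q))
move_to([.478,.189,.15],Q)
g=shot('wrist','w1');W=cloud(g);c=(.478,.189)
for zl,zh,R,r in((.039,.057,.022,.028),(.029,.037,.032,.037)):
    P=near(W,c,r,zl,zh)
    if R>.03: P=P[np.hypot(*(P[:,:2]-c).T)>.029]
    print(len(P),circ(P,R,c) if len(P)>9 else '')
P=near(W,c,.035,.058,.07);print(len(P),P.min(0),P.max(0))
print(np.linalg.inv(g['view']).round(3).tolist(),state()['time'],state()['ee_pos'])
E
```

```text
[ 3.10337345e-01 -1.42453293e-01  1.60268163e+00 -4.44089210e-16
  1.68136431e+00 -1.26045898e+00]
[ 4.17289213e-01  1.90175204e-01  1.26485163e+00 -4.44089210e-16
  1.68656581e+00 -1.15350711e+00]
[-1.76024827e-01 -1.40393895e-01  1.42410408e+00 -4.44089210e-16
  1.85788247e+00 -1.74682115e+00]
450 (array([0.47184672, 0.18022242]), np.float64(0.0038856113948001845))
599 (array([0.47964111, 0.18899848]), np.float64(0.0010664366223530376))
2217 [0.45716934 0.16835967 0.05802022] [0.5004593  0.21113698 0.06463523]
[[0.0, -0.963, -0.269, 0.405], [1.0, 0.001, -0.001, 0.189], [0.001, -0.269, 0.963, 0.305], [0.0, 0.0, 0.0, 1.0]] 1.9083 [0.47789187 0.18983125 0.15026892]
```

View pics/w1.png

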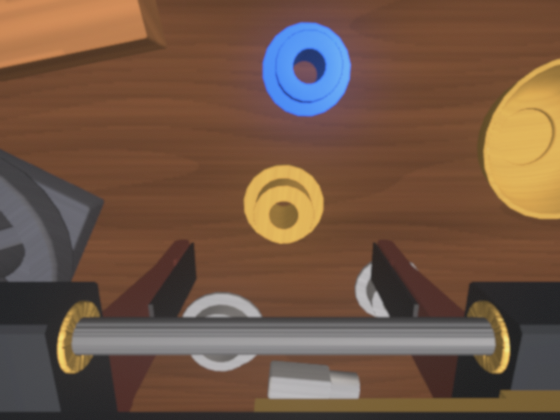

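Wrist view: bush at (283,204), blue look-alike well clear at (306,69). The fit agrees at about (0.479, 0.1895). Now grasping it.

```bash
python3 - <<'E'
from h import *
c=[.479,.1895]
move_l(c+[.045],.1)
close();s=state();print(s['finger_gap'],s['ee_pos'],s['ft_force'])
move_l(c+[.25],.2)
move_to([.565,-.056,.25],[0,0,1,0]);hold(.3)
s=state();print(s['finger_gap'],s['ee_pos'],s['ft_force'],s['moment'])
g=shot('wrist','w2');W=cloud(g)
c=(.509,-.056)
for zl,zh,R,r in((.09,.142,.008,.02),(.12,.146,.008,.02)):
    P=near(W,c,r,zl,zh);print(len(P),circ(P,R,c))
P=near(W,c,.02,.147,.16);print(len(P),P.min(0),P.max(0))
for nm in('scene','side'):
    W=cloud(shot(nm,nm+'2'))
    P=near(W,(.565,-.056),.06,.19,.3);print(nm,P.min(0),P.max(0))
print(state()['time'])
E
```

```text
0.04402768971611061 [0.4789955  0.18953182 0.04498898] [-0.90239997  0.14202691  0.09173613]
0.04383243660196077 [ 0.56499159 -0.05489248  0.25022463] [ 0.2392718  -0.54056238 -2.58644568] [ 0.05654148  0.02128392 -0.01776961]
30 (array([ 0.50921391, -0.05496516]), np.float64(1.7673030189893288e-05))
32 (array([ 0.50925179, -0.05500755]), np.float64(3.269970924769418e-05))
357 [ 0.50187537 -0.06251533  0.14700322] [ 0.51669186 -0.04742432  0.15415506]
scene [ 0.54370705 -0.09394105  0.20355716] [ 0.59884312 -0.02276296  0.29980972]
side [ 0.53211583 -0.08745045  0.20640265] [ 0.59356695 -0.01788845  0.29999872]
6.5083
```

View pics/w2.png

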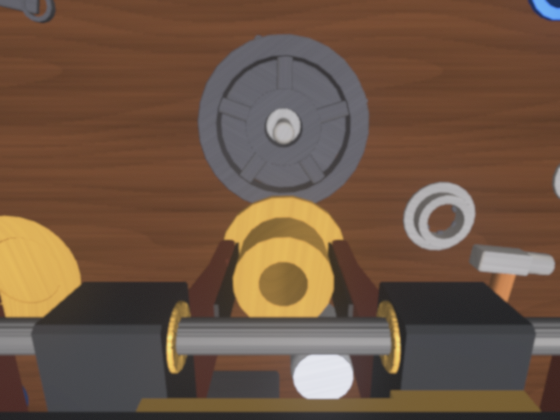

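```bash
python3 - <<'E'
from h import *
g=load('w2');W=cloud(g);c=(.565,-.055)
P=near(W,c,.023,.262,.274);print(len(P),P.min(0),P.max(0),np.median(P[:,2]))
P=near(W,c,.036,.234,.244);P=P[np.hypot(*(P[:,:2]-c).T)>.0285];print(len(P),circ(P,.032,c),P.min(0),P.max(0))
A=np.c_[P[:,:2]-c,np.ones(len(P))];print(np.linalg.lstsq(A,P[:,2],rcond=None)[0])
s=state();print(s['ee_pos'],s['ee_rot'],s['dq'])
E
```

```text
5956 [ 0.5429782  -0.0773505   0.26201999] [ 0.58180976 -0.03303694  0.2739798 ] 0.2678960399824371
1170 (array([ 0.56683749, -0.05502819]), np.float64(0.0009248131778112241)) [ 0.53310913 -0.08521517  0.23416124] [ 0.55492604 -0.02498175  0.2439556 ]
[0.06052491 0.00565484 0.24094993]
[ 0.56499011 -0.05551908  0.25010968] [ 9.74844843e-05 -3.66991866e-04  9.99999928e-01  1.12931520e-06] [-0.0067334   0.00052816 -0.00024046 -0.00140392  0.00080975  0.00034364]
```

```bash
cat >> h.py <<'E'
def press(xy,zs,fmax,sp=.04):
    for z in zs:
        move_l(list(xy)+[float(z)],sp);s=state()
        print(round(float(z),4),s['ee_pos'].round(4),s['ft_force'].round(1),round(s['finger_gap'],4),round(s['time'],2))
        if np.linalg.norm(s['ft_force'])>fmax: return False
    return True
E
python3 - <<'E'
from h import *
xy=[.5092,-.055]
move_l(xy+[.25],.15);hold(.4);print(state()['ee_pos'])
press(xy,[.205,.18,.16,.14],10,.08) and press(xy,[.13,.124,.119],14)
shot('side','d3');g=shot('scene','s3')
im=np.hstack([cv2.resize(load(f)['frame'][a:a+130,b:b+130],(390,390)) for f,a,b in(('s3',170,190),('d3',130,235))]);cv2.imwrite('pics/c3.png',im)
E
```

```text
[ 0.50947932 -0.05499708  0.24970807]
0.205 [ 0.5092 -0.055   0.2051] [ 0.2  0.2 -2.2] 0.0437 8.14
0.18 [ 0.5088 -0.0549  0.1792] [-1.1 -0.6 -1.9] 0.0435 8.6
0.16 [ 0.5088 -0.0549  0.1591] [ 0.6  0.1 -1.6] 0.0435 9.0
0.14 [ 0.5088 -0.0549  0.1391] [-0.  -0.1 -1.7] 0.0438 9.4
0.13 [ 0.509  -0.055   0.1297] [ 0.3  0.1 -2.5] 0.044 9.8
0.124 [ 0.509  -0.0549  0.1236] [-0.4  0.7 -2.6] 0.0437 10.1
0.119 [ 0.509  -0.055   0.1186] [-1.2  1.1 -2.6] 0.0438 10.38
```

View pics/c3.png

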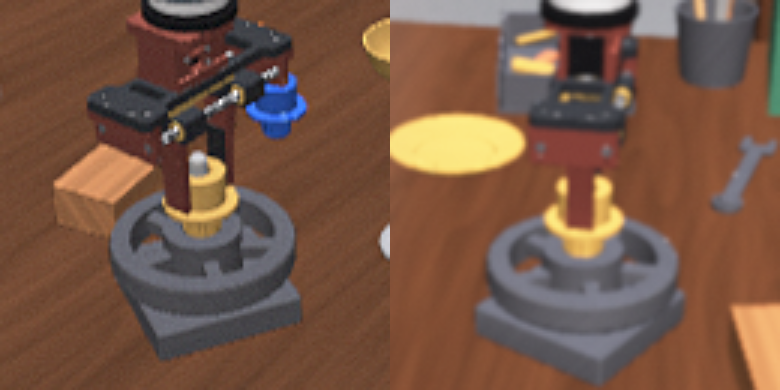

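The shaft tip shows through the collar at about (197,162), and the sleeve is entering the hub in both crops with no side force. Pressing on.

```bash
python3 - <<'E'
from h import *
xy=[.5092,-.055]
press(xy,np.arange(.115,.088,-.003),32)
hold(.3);s=state();print(s['ee_pos'],s['ft_force'],s['finger_gap'])
W=cloud(shot('side','d4'));P=near(W,xy,.036,.08,.1);P=P[np.hypot(*(P[:,:2]-xy).T)>.024];print(np.percentile(P[:,2],[10,50,90]))
E
```

```text
0.115 [ 0.5095 -0.0552  0.1166] [-2.5  0.   6.2] 0.0439 10.72
0.112 [ 0.5095 -0.0552  0.1127] [ 0.2 -1.3  0.3] 0.0439 10.97
0.109 [ 0.5091 -0.0549  0.1083] [ 0.1 -0.6 -0.9] 0.044 11.22
0.106 [ 0.5091 -0.0549  0.1054] [ 0.5  0.1 -1.3] 0.044 11.47
0.103 [ 0.509  -0.0549  0.1023] [-0.4  0.7 -1.5] 0.0439 11.72
0.1 [ 0.509  -0.0551  0.0995] [ 1.9 -0.5 -2.4] 0.0435 11.97
0.097 [ 0.5093 -0.0551  0.0971] [ 0.7 -0.9  3.4] 0.0439 12.22
0.094 [ 0.5095 -0.055   0.0968] [-5.6  1.3 12.8] 0.0439 12.47
0.091 [ 0.5099 -0.055   0.0964] [-10.5   2.5  24.2] 0.0439 12.72
0.088 [ 0.5109 -0.055   0.0955] [-10.8   2.6  32.5] 0.0439 12.97
[ 0.51087655 -0.05503494  0.09544569] [-11.15528908   2.5032745   30.87196395] 0.04400888329853395
[0.08171099 0.08539474 0.09610645]
```

```bash
python3 - <<'E'
from h import *
xy=[.5092,-.055]
move_l(xy+[.096],.05);hold(.3);print(state()['ft_force'])
gripper_open();hold(.2);move_l(xy+[.25],.2)
move_to([.54,.02,.27],[0,0,1,0]);hold(.2)
im=[]
for nm in('scene','side'):
    g=shot(nm,nm+'5');W=cloud(g)
    P=near(W,xy,.026,.105,.122);r=np.hypot(*(P[:,:2]-xy).T);T=P[(r>.012)&(r<.02)];print(nm,'top',len(T),np.median(T[:,2]))
    P=near(W,xy,.036,.079,.1);r=np.hypot(*(P[:,:2]-xy).T);T=P[(r>.025)&(r<.03)];print('flange',len(T),np.median(T[:,2]))
    P=near(W,xy,.028,.09,.11);print('collar',circ(P,.022,xy))
    P=near(W,xy,.012,.125,.145);print('shaft',circ(P,.008,xy))
    a,b=(170,190) if nm=='scene' else (130,235)
    im.append(cv2.resize(g['frame'][a:a+130,b:b+130],(390,390)))
cv2.imwrite('pics/c5.png',np.hstack(im))
move_to([.568,.289,.15],[0,0,1,0]);hold(.2)
g=shot('wrist','w5');W=cloud(g);c=(.568,.289)
P=near(W,c,.03,.024,.034);print('nut top',P.min(0),P.max(0))
P=near(W,c,.04,.003,.01);P=P[np.hypot(*(P[:,:2]-c).T)>.028];print(len(P),P.min(0),P.max(0),circ(P[np.hypot(*(P[:,:2]-c).T)<.034],.030,c))
print(state()['ee_pos'],state()['time'])
cv2.imwrite('pics/c6.png',np.hstack(im+[cv2.resize(g['frame'],(520,390))])[:, :])
E
python3 -c "
import cv2;i=cv2.imread('pics/c6.png');cv2.imwrite('pics/c6.png',cv2.resize(i,(800,240)))"
```

```text
[2.69937292 1.81183462 1.35935462]
scene top 51 0.11303557914519202
flange 57 0.08527422939769258
collar (array([ 0.50920573, -0.05684894]), np.float64(0.0009060083997135121))
shaft (array([ 0.50935629, -0.0562499 ]), np.float64(0.0007690104097146976))
side top 65 0.11355099674917818
flange 63 0.08594737850030987
collar (array([ 0.50761543, -0.0557335 ]), np.float64(0.0006704979502511824))
shaft (array([ 0.50744581, -0.05489335]), np.float64(0.001032216838868688))
nut top [0.54685882 0.26793439 0.02409231] [0.59009921 0.31118201 0.03065502]
787 [0.53678719 0.2584386  0.00304938] [0.60234873 0.32113997 0.00787073] (array([0.56852161, 0.28942372]), np.float64(0.0008423010790724814))
[0.56863946 0.28798419 0.15099264] 17.9917
```

View pics/c6.png

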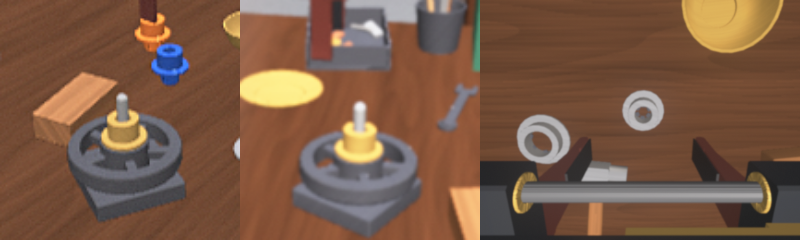

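```bash
python3 - <<'E'
from h import *
c=[.5685,.2894]
for f in('s0','d0','w5'):
    P=near(cloud(load(f)),c,.12,.005,.06);d=P-[*c,0]
    k=(abs(d[:,0])<.03)&(abs(d[:,1])>.036)&(abs(d[:,1])<.068);print(f,k.sum(),P[k].min(0) if k.any() else '',P[k].max(0) if k.any() else '')
E
```

```text
s0 0  
d0 0  
w5 0
```

```bash
python3 - <<'E'
from h import *
c=[.5685,.2894];Q=[0,0,1,0]
move_l(c+[.05],.1);hold(.3);move_l(c+[.0145],.05);hold(.2);print(state()['ee_pos'],state()['ft_force'])
close();s=state();print(s['finger_gap'],s['ee_pos'],s['ft_force'])
move_l(c+[.25],.2)
move_to([.565,-.055,.25],Q);hold(.6)
s=state();print(s['finger_gap'],s['ee_pos'],s['ft_force'])
g=shot('wrist','w7');W=cloud(g)
c=(.5092,-.055);P=near(W,c,.02,.09,.146);print('shaft',circ(P,.008,c));P=near(W,c,.02,.147,.16);print(P.min(0),P.max(0))
c=(.565,-.055);P=near(W,c,.026,.259,.27);print('crown',P.min(0),P.max(0))
P=near(W,c,.036,.234,.246);P=P[np.hypot(*(P[:,:2]-c).T)>.026];print('rim',P.min(0),P.max(0),circ(P[np.hypot(*(P[:,:2]-c).T)>.029],.032,c))
print(state()['time'])
E
```

```text
[0.5687798  0.28953619 0.01506274] [-0.80686626  0.15923379 -0.23815957]
0.043819895626028775 [0.56848133 0.2894128  0.01447033] [ 0.49550296 -0.54784104  0.02909096]
0.04397745981290223 [ 0.56502086 -0.05493344  0.2499764 ] [-0.07038516 -0.63328334 -1.4747828 ]
shaft (array([ 0.50899998, -0.05502679]), np.float64(0.007776152623183614))
[ 0.50182971 -0.06246007  0.14703028] [ 0.51663661 -0.04740119  0.15424998]
crown [ 0.5431047  -0.07950857  0.25900661] [ 0.58392404 -0.03103308  0.26995815]
rim [ 0.53322322 -0.08580768  0.23693686] [ 0.58590232 -0.02457681  0.24599522] (array([ 0.56683302, -0.0550951 ]), np.float64(0.0007099312978474173))
24.5333
```

View pics/w7.png

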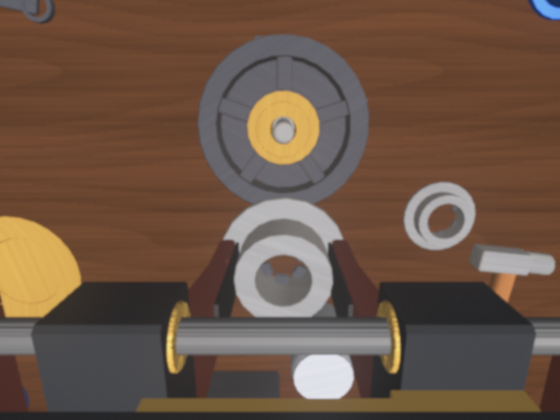

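The nut, with its bore teeth visible at (283,275), is centred in the grip. The shaft tip is at (284,130) and the bush is flat on the hub. Pressing the nut.

```bash
python3 - <<'E'
from h import *
xy=[.5092,-.055]
move_l(xy+[.25],.15);hold(.4)
press(xy,[.2,.18,.172],10,.08) and press(xy,np.arange(.168,.118,-.004),34,.03)
hold(.3);s=state();print(s['ee_pos'],s['ft_force'],s['time'])
E
```

```text
0.2 [ 0.5093 -0.055   0.2003] [ 0.1 -0.9 -0.5] 0.0437 26.23
0.18 [ 0.5088 -0.0549  0.179 ] [ 0.2  0.1 -1.3] 0.0436 26.63
0.172 [ 0.509  -0.0549  0.1714] [-0.2 -0.1 -1.7] 0.044 26.88
0.168 [ 0.5091 -0.055   0.1679] [-0.4  0.6 -1.7] 0.0436 27.17
0.164 [ 0.5091 -0.055   0.1637] [-0.3 -0.3 -1.1] 0.0438 27.45
0.16 [ 0.5091 -0.055   0.16  ] [-0.2  0.2  0.4] 0.0436 27.73
0.156 [ 0.5093 -0.055   0.1562] [-1.9  0.1  0.6] 0.044 28.02
0.152 [ 0.5089 -0.0549  0.1512] [-0.2  0.7 -2.4] 0.0438 28.3
0.148 [ 0.509  -0.0551  0.147 ] [ 1.  -1.1 -4. ] 0.044 28.58
0.144 [ 0.5089 -0.0549  0.1436] [-1.1  0.2  1.5] 0.0441 28.87
0.14 [ 0.509  -0.0548  0.1393] [-1.7  0.2  0. ] 0.0439 29.15
0.136 [ 0.509  -0.055   0.1356] [-1.3  0.6  0.8] 0.0439 29.43
0.132 [ 0.5093 -0.0549  0.1311] [ 1.1  0.5 -0.3] 0.0437 29.72
0.128 [ 0.5094 -0.0551  0.1284] [-0.1  0.7  5.5] 0.044 30.0
0.124 [ 0.5096 -0.0551  0.1283] [-7.4  1.6 20. ] 0.0436 30.28
0.12 [ 0.5104 -0.0551  0.1273] [-10.2   2.   28.9] 0.0438 30.57
[ 0.51037423 -0.05508061  0.12730329] [-9.37374554  2.84707767 31.29229883] 30.8667
```

Stopped dead at 0.1284, the height expected for home. I'll release, retreat and check.

```bash
python3 - <<'E'
from h import *
xy=[.5092,-.055]
move_l(xy+[.1275],.05);hold(.3);print(state()['ft_force'])
gripper_open();hold(.2);move_l(xy+[.26],.2)
move_to([.5,.2,.27],[0,0,1,0]);hold(.2)
im=[]
for nm in('scene','side'):
    g=shot(nm,nm+'8');W=cloud(g);P=near(W,xy,.04,.075,.16);r=np.hypot(*(P[:,:2]-xy).T)
    for l,a,b,zl,zh in(('crown .142',.012,.02,.134,.15),('rim .119',.024,.03,.114,.13),('flange .086',.025,.03,.08,.095)):
        T=P[(r>a)&(r<b)&(P[:,2]>zl)&(P[:,2]<zh),2];print(nm,l,len(T),np.median(T))
    print('crown xy',circ(near(W,xy,.028,.124,.138),.022,xy)[0],'collar',circ(near(W,xy,.028,.092,.11),.022,xy)[0])
    a,b=(170,190) if nm=='scene' else (130,235)
    im.append(cv2.resize(g['frame'][a:a+130,b:b+130],(390,390)))
cv2.imwrite('pics/c8.png',np.hstack(im));print(state()['time'],state()['ft_force'])
E
```

```text
[0.16005123 0.87745815 6.92306295]
scene crown .142 63 0.14084824260240625
scene rim .119 70 0.1185836821503069
scene flange .086 51 0.0852325040957298
crown xy [ 0.50930675 -0.0569755 ] collar [ 0.50894737 -0.05657966]
side crown .142 60 0.14207065924832196
side rim .119 50 0.11906957058825696
side flange .086 62 0.0857703418178945
crown xy [ 0.50783469 -0.05550863] collar [ 0.50727365 -0.05544671]
34.6083 [-0.10768625  0.1042438  -0.75521674]
```

View pics/c8.png

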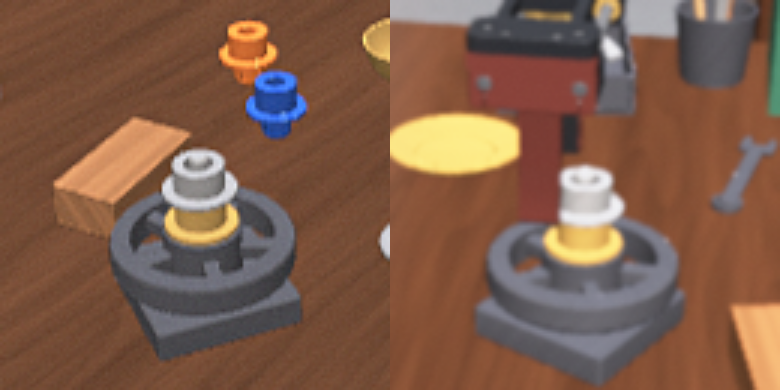

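Both crops show the nut level on the bush collar and the flange flat on the hub, at the expected heights. Handing in.

```bash
python3 -c "
from bench import *
job_done()"
```

```text
the job is handed in; nothing more can be done
```

The brass bush is pressed into the hub and the small push nut is pressed down onto it, crown up. I let go, moved the arm clear and handed the job in at about 35 s of the 67 s allowed; the hand-in reports no verdict.

**Stops:** Both parts stopped dead at the expected height. Pressing against the stops took about 32 N at most.

**Heights after release:** These came from the two fixed cameras and agree within calibration.

| Surface | Measured (mm) | Expected (mm) |
|---|---|---|
| Bush flange top | 85.2 and 85.8 | 86 |
| Nut rim top | 118.6 and 119.1 | 119 |
| Nut crown top | 140.8 and 142.1 | 142 |

**Centring:** Measured by the same camera, the bush and nut lie within about 1 mm of the shaft's axis. Between the two fixed cameras, absolute positions differ by about 1.5 mm, which is their calibration.

**Disagreement:** The force readings while sliding were mostly lower than the stated push-in forces. I read them only between steps, and the stop heights still agree.

**Other objects:** I did not measure the other bench items at the end. The arm was never near them, and none looked moved in the later pictures.

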